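# Seat a beam specimen and close the clamp

## Robot

A 7-joint arm with a two-finger parallel gripper is mounted at the origin on the work surface. World frame = base frame: x ahead of the robot, y to its left, z up, the work surface at z = 0. Lengths are in m, angles in rad, forces in N, time in s.
With the tool pointing down it reaches from about 0.425 to 0.875 m from the base axis. Payload 4.7 kg.
Tool frame: the origin (TCP) lies midway between the tips of the shut fingers; the grasp point (between the pads) lies 19 mm behind it (ctrl.grip_depth is the distance from the TCP to the grasp point, in m); z points along the fingers, y is the direction in which the jaws open and shut (so a half turn about z gives the same grasp; the last joint's range is limited). The gripper opens to 87 mm and grips with 3 to 60 N. Pads are 19 mm wide; open, the fingers measure 117 mm over their backs; the gripper's body (75 mm by 190 mm) begins 51 mm behind the grasp point.
Start: joints at [1.206, 0.321, -0.07, 1.45, 0.023, 1.371, -0.057], TCP at [0.24, -0.604, 0.201] pointing down, gripper open.
Joint ranges: [-2.86, 2.86], [-0.3, 2.09], [-1.38, 1.24], [0.06, 2.45], [-1.56, 4.7], [0.09, 2.05], [-2.69, 2.69]. Speed limits (rad/s): [2.57, 2.57, 3.14, 3.14, 3.14, 3.14, 3.14].

## Interface

Orientations are given as a rotation vector (axis times angle).
In Python, from bench import ctrl gives the robot as it stands. The module is installed in compiled form; this text tells all that it offers.
- The arm moves only by the shell command python3 -m inch 'ROWS' [FORCE]. ROWS is JSON, a list of rows, each a list of 5 numbers: the opening, from -1 (shut) to 1 (fully open), so that 0 is half open, then the shift along the tool's x, y, z in mm, then the turn about the tool's z in rad. In form: [[fingers, tx, ty, tz, twist], ...]. A call has 1 to 5 rows; each row shifts and turns the pose as measured when the row begins, along the tool's axes as they then stand; what a row does not reach is not made up. A row lasts 1/8 s, in which the tool goes at most 62.5 mm and 10.7 degrees, less where a joint would pass 70% of its speed; a pose out of reach is approached as far as the arm can. A call is refused whole if a number of a shift passes 62.5 or a number of a turn 0.188, either way. A call with a gripper value outside its range is refused whole. The fingers move at their own pace and stop on an object; FORCE is the grip in N (left out, the last holds). Time passes only in rows, so rows that do not move let the fingers close. It gives the time, the measured TCP pose, the force and the opening at its end, in the units of the state.
- ctrl.get_state(): the state, without advancing time (a new reading comes with each control period).
- ctrl.get_image(name): name is "side" or "top"; returns a dict with "color" (420x560x3 uint8, red, green, blue), "range_z" (420x560 float32, m along the optical axis (not along the pixel's ray), 0 where there is no reading), "K" (3x3 intrinsics, pixels), "R" (3x3) and "t" (3): a world point X has camera coordinates R X + t. Camera axes: x right, y down, z forward; pixel columns grow to the right and rows downward; lengths in m; the calibration is good to about 2 mm. A picture is of the moment at which its call begins.
- ctrl.close_job(): hands the job in, once; it reports no verdict.
The state is a dict: "time": time; "joint_positions": joint angles; "qd": joint speeds; "joint_torque": joint torques, N m; "position": TCP position; "tool_rot": TCP orientation; "ft_force": force on the tool from outside, world axes, zero at the start; "torque": the same for the moment, N m; "grip_width": opening from 0.0 (shut) to 1.0 (fully open).
Only numpy, scipy, OpenCV 4.12 (cv2) and the standard library are available. Lean on these libraries where they do the work, as an engineer would, in place of code of your own. Each camera call takes 0.05 s, during which the arm holds its last target. There are 200 camera calls.

## Task

Lower the short I-beam offcut gently, flange down, into the walled nest of the aluminium test fixture and press it until it is fully down on the hard bottom (the nest's pad holds it a little high until pressed; do not press it down with the clamp). Then swing the hinged clamp fully closed over it and let go.

Things in the scene. Friction and masses are not known exactly. Their poses are not given: they have to be found in the camera images.
- beam: Short I-beam offcut, dark grey carbon laminate, 110 g: 80 mm long (x), flanges 40 mm wide (y) and 7 thick, 50 mm tall (z), web 7. Stands on a flange; origin at the centre of its underside. Take it across the 40 mm flanges; either way round fits. Bystanders: a 125 mm beam of the same section (does not fit), a square and a round tube.
- nest (a point): Centre of the nest's hard bottom, 20 mm above the bench; fixture's axes, z up. Pocket 92 mm (x) by 52 mm (y) inside; 8 mm walls, rims 20 mm above this point. A lift pad fills its floor, starting 6-10 mm above the bottom: it carries the beam, gives way at about 6 N of push, stays where pushed (no spring), then stops hard. Seated, the beam's underside is at this point, its top 50 mm above.
- clamp (a joint): Clamp angle: 0 closed, level over the nest; grows as it swings up and away; starts at 1.6-1.8, upright leaning a little away. Hinge axis along the nest's y, 85 mm from point nest in +x, 65 mm above it. Bar 24 x 10 mm, rubber foot beneath. Stiff hinge (2 N at the handle): stays where left. Closed, its foot is 1.5 mm above a fully seated beam; it is not for pressing one down.
- clamp_handle (a point): Middle of the clamp's cross handle, a round bar 16 mm thick, 70 mm long, parallel to the hinge, at the bar's end 135 mm from the hinge axis. Push it over and down from its far side with shut fingers, or pinch it. At joint value a it lies at x = 85 - 135 cos a, z = 65 + 135 sin a (mm) from point nest, in the nest's axes.
Things that resemble listed ones, but are neither listed nor needed, are in the scene too. What is shaped like the beam but brown is not meant.

How it is judged:
By the outcome, as a careful person would: the job done as asked, in the order asked, and still so for the second after the job is handed in, with the robot touching nothing.
It also fails if it takes over 56 s, if anything falls off the work surface, if the arm or the gripper's body presses on something with over 40 N, if the wrist force passes 120 N, or if a joint passes its speed limit or range.

## Working session

There is one attempt and no reset: what is moved stays moved. The work goes in short steps, Python scripts to look and compute and a shell command to move; the robot and the scene stay as the last step left them, time stands still between calls to the robot, and variables do not carry over. Pictures are saved under pics/ and viewed, about 8 in all and at most 12, crops included, and the job is handed in when it is done.

```bash
mkdir -p pics; python3 - <<'E'
from bench import ctrl
import cv2,numpy as np
s=ctrl.get_state();print(s['time'],s['position'],s['tool_rot'],s['grip_width'])
for n in("top","side"):
    i=ctrl.get_image(n);np.savez(f"{n}0.npz",**i);cv2.imwrite(f"pics/{n}0.png",i["color"][:,:,::-1]);print(n,i["K"].tolist(),(-i["R"].T@i["t"]).tolist(),i["R"].tolist())
E
```

```text
0.0 [ 0.24009079 -0.6033859   0.19987063] [-3.08356894e+00 -5.91178761e-01  7.66328393e-04] 0.9999733087089895
top [[463.9207182173359, 0.0, 275.7841859833656], [0.0, 463.9207182173359, 210.19423436700495], [0.0, 0.0, 1.0]] [0.3829142520484468, -0.10396493146179278, 1.2275345861938542] [[0.018498886757658668, -0.999720041192628, -0.01475230241478719], [-0.9966207945781499, -0.017256494005161778, -0.08030694384090578], [0.0800298881865013, 0.01618804041444893, -0.9966610077375335]]
side [[545.2723831580487, 0.0, 270.31084723285926], [0.0, 545.2723831580487, 206.72138118293057], [0.0, 0.0, 1.0]] [0.29901344214829784, 0.9305279042495732, 0.6912627674045628] [[-0.9872028722136983, -0.1587391028951596, 0.015244222022269781], [-0.09160511618299677, 0.48624095965235364, -0.8690099146991694], [0.13053348912108334, -0.8592855325026705, -0.49455978592024424]]
```

View pics/top0.png

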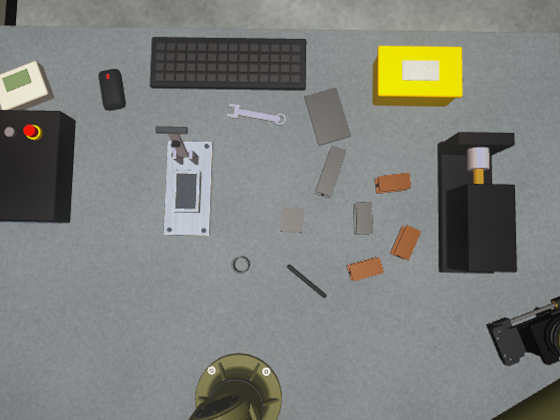

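View pics/side0.png

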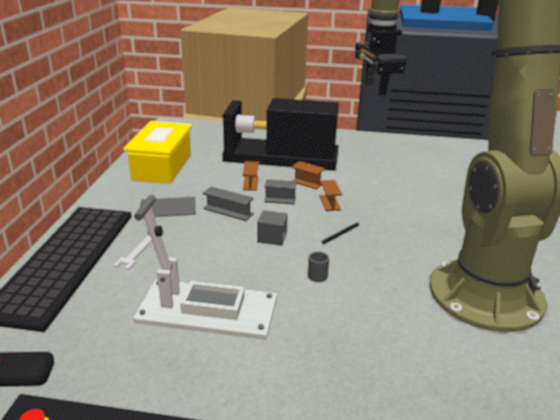

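The top picture shows the beam at px (363,218) and the nest at (187,190). The clamp is upright, with its handle at about (172,130) and the hinge on the +x side of the nest. The side picture agrees: beam at (280,191), fixture at (210,300).

```bash
cat > h.py <<'E'
import numpy as np,cv2
def cloud(i):
    z=i["range_z"];v,u=np.mgrid[:z.shape[0],:z.shape[1]]
    K=i["K"];P=np.stack([(u-K[0,2])/K[0,0]*z,(v-K[1,2])/K[1,1]*z,z],-1)
    W=(P-i["t"])@i["R"];W[z==0]=np.nan;return W
def rect(xy):
    c,s,a=cv2.minAreaRect(xy.astype(np.float32)*1000);
    if s[0]<s[1]: s=s[::-1];a-=90
    return np.round(c,1),np.round(s,1),round((a+90)%180-90,1)
E
python3 - <<'E'
from h import *
t=np.load("top0.npz");W=cloud(t)
def win(u0,u1,v0,v1,z0,z1,W=W):
    p=W[v0:v1,u0:u1].reshape(-1,3);p=p[(p[:,2]>z0)&(p[:,2]<z1)];return p
p=win(350,376,195,240,.042,.06);print("beam",len(p),np.median(p[:,2]),p[:,:2].mean(0),rect(p[:,:2]))
p=win(158,220,135,240,.012,.028);print("plate",len(p),np.median(p[:,2]),rect(p[:,:2]))
p=win(170,204,165,216,.034,.046);print("rim",len(p),np.median(p[:,2]),rect(p[:,:2]))
p=win(150,195,120,170,.12,.3);print("clamp",len(p),p[:,2].max(),rect(p[p[:,2]>.19][:,:2]), np.median(p[p[:,2]>.2],0))
p=win(178,196,175,207,.02,.036);print("pad",len(p),np.median(p,0))
s=np.load("side0.npz");S=cloud(s)
p=win(262,298,178,205,.044,.058,S);print("side beam",len(p),rect(p[:,:2]),np.median(p,0))
p=win(175,245,280,322,.035,.046,S);print("side rim",len(p),rect(p[:,:2]))
p=win(130,160,190,222,.19,.3,S);print("side handle",len(p),np.median(p,0),p.max(0),p.min(0))
E
```

```text
beam 498 0.048752412674850074 [ 0.46194587 -0.30843908] (array([ 462.6, -308.6]), array([79.2, 41.1]), 2.5)
plate 2450 0.01493347214014171 (array([535.6, 149.5]), array([248.7, 120.7]), -0.4)
rim 405 0.039277871093385666 (array([523.6, 149.8]), array([107.3,  68.7]), 0.0)
clamp 429 0.22912267960811575 (array([636. , 148.9]), array([70.2, 18.1]), -89.2) [0.63684182 0.14812605 0.22214844]
pad 573 [0.52777498 0.14949426 0.02775363]
side beam 277 (array([ 462.6, -309.7]), array([79.9, 48.3]), 1.7) [ 0.46246798 -0.3055728   0.04973611]
side rim 718 (array([536.6, 148. ]), array([133. ,  73.3]), 0.4)
side handle 367 [0.63411247 0.15435486 0.219703  ] [0.64605521 0.18565595 0.22709883] [0.62763685 0.10761441 0.1903964 ]
```

```bash
cat > go.py <<'E'
# usage: go.py x y z [yawdeg] -> remaining shift in tool axes (mm) and twist
import sys,numpy as np
from bench import ctrl
from scipy.spatial.transform import Rotation as R
s=ctrl.get_state();r=R.from_rotvec(s['tool_rot']);M=r.as_matrix()
yaw=np.degrees(np.arctan2(M[1,0],M[0,0]));a=[float(v) for v in sys.argv[1:]]
print("t",round(s['time'],2),"pos",np.round(np.array(s['position'])*1000,1),"yaw",round(yaw,2),"axis",np.round(M[:,2],3),"F",np.round(s['ft_force'],1),"T",np.round(s['torque'],2),"grip",round(s['grip_width']*87,1))
if a: print("tool shift",np.round(M.T@(np.array(a[:3])-s['position'])*1000,1))
if len(a)>3: print("twist",round(np.radians(yaw-a[3]),3))
E
python3 - <<'E'
from h import *
W=cloud(np.load("top0.npz"))
for n,(u0,u1,v0,v1) in dict(machine=(430,520,125,275),brown=(340,425,170,285)).items():
    p=W[v0:v1,u0:u1].reshape(-1,3);p=p[p[:,2]>.02];print(n,p.max(0),p.min(0))
E
python3 go.py 0.4626 -0.309 0.2 2.1
```

```text
machine [ 0.66585823 -0.50922872  0.17523895] [ 0.32707695 -0.64234646  0.02002738]
brown [ 0.57937375 -0.27114204  0.05538515] [ 0.30267332 -0.45048423  0.02201191]
t 0.1 pos [ 240.1 -603.4  200. ] yaw 21.71 axis [-0.001  0.002 -1.   ] F [-0.4  0.9  0.5] T [ 0.01 -0.03  0.07] grip 87.0
tool shift [ 3.156e+02 -1.913e+02  3.000e-01]
twist 0.342
```

```bash
python3 -m inch '[[1,20,-50,-10,0],[1,20,-50,0,0],[1,30,-45,0,0],[1,50,-20,0,0],[1,55,0,0,0]]' 30; python3 go.py 0.4626 -0.309 0.12 2.1
```

```text
time: 0.72
position: [0.3384, -0.3813, 0.2062]
tool_rot: [-3.082, -0.574, 0.007]
ft_force: [0.9, -0.1, -0.5]
grip_width: 1.0
t 0.72 pos [ 338.4 -381.3  206.2] yaw 21.09 axis [-0.005  0.006 -1.   ] F [ 0.9 -0.1 -0.5] T [-0.12 -0.02 -0.05] grip 87.0
tool shift [142.1 -22.1  86. ]
twist 0.332
```

```bash
python3 -m inch '[[1,45,-10,0,0.1],[1,45,-15,10,0.1],[1,35,-15,20,0.1],[1,10,0,30,0.05],[1,0,0,10,0]]'; python3 go.py 0.4626 -0.309 0.12 2.1
```

```text
time: 1.35
position: [0.4653, -0.3007, 0.1341]
tool_rot: [-3.135, -0.024, 0.005]
ft_force: [-0.2, -0.2, 0.1]
grip_width: 0.998
t 1.35 pos [ 465.3 -300.7  134.1] yaw 0.89 axis [-0.003  0.006 -1.   ] F [-0.2 -0.2  0.1] T [-0.02  0.05  0.01] grip 86.9
tool shift [-2.8  8.4 14.1]
twist -0.021
```

```bash
python3 -m inch '[[0.5,-3,8,14,-0.02],[0.5,0,0,20,0],[0.5,0,0,0,0]]'; python3 go.py 0.4626 -0.309 0.0275 2.1; python3 - <<'E'
from bench import ctrl
import cv2
a=ctrl.get_image("top")["color"][150:270,300:440,::-1];b=ctrl.get_image("side")["color"][130:250,210:350,::-1]
cv2.imwrite("pics/g1.png",cv2.resize(cv2.hconcat([a,b]),None,fx=2.8,fy=2.8))
E
```

```text
time: 1.72
position: [0.4594, -0.312, 0.0989]
tool_rot: [-3.136, -0.057, 0.008]
ft_force: [-0.2, 0.4, -0.9]
grip_width: 0.782
t 1.73 pos [ 459.4 -312.    98.9] yaw 2.07 axis [-0.005  0.005 -1.   ] F [-0.2  0.4 -0.9] T [ 0.06  0.06 -0.  ] grip 68.0
tool shift [ 3.6 -2.5 71.4]
twist -0.0
```

View pics/g1.png

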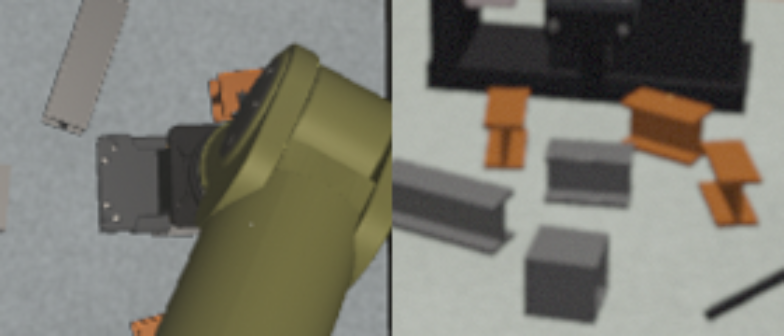

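The left half shows the gripper over the beam. The right half doesn't show the fingers where I expected them, so I'll project the TCP and recheck.

```bash
python3 - <<'E'
from bench import ctrl
import cv2,numpy as np
s=ctrl.get_state();i=ctrl.get_image("side")
for p in (s['position'],[.4626,-.309,.05],[.4626,-.309,.0]):
    c=i["R"]@np.array(p)+i["t"];u=i["K"]@c;print(u[:2]/u[2],c[2])
cv2.imwrite("pics/g2.png",cv2.resize(i["color"][40:240,170:410,::-1],None,fx=3,fy=3))
E
```

```text
[281.56309546 164.77592436] 1.3814704335416674
[280.21432017 183.24518363] 1.4036046963909286
[279.75188894 200.23903581] 1.4283326856869407
```

View pics/g2.png

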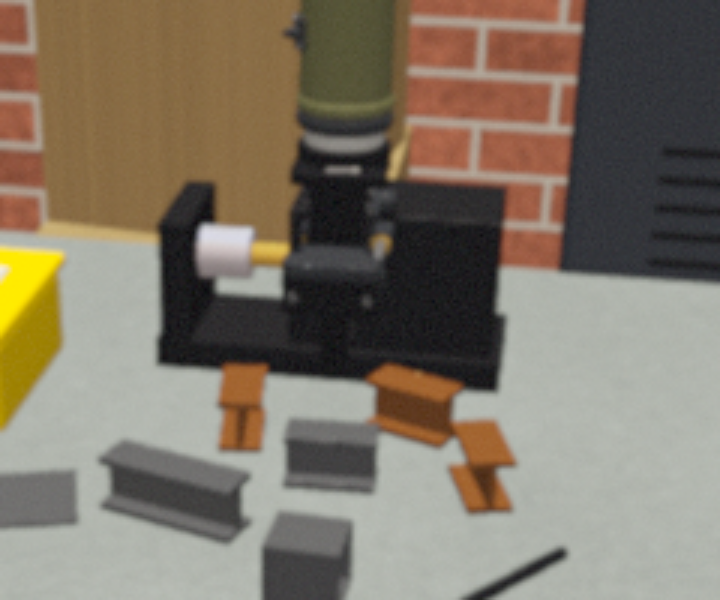

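The fingers are black against the black machine, and their tip at about (282,163) matches the projected TCP. Descending.

```bash
python3 -m inch '[[0.5,4,-2.5,25,0],[0.5,0,0,25,0],[0.5,0,0,10,0],[0.5,0,0,0,0]]'; python3 go.py 0.4626 -0.309 0.0275 2.1
```

```text
time: 2.38
position: [0.4684, -0.313, 0.0452]
tool_rot: [3.138, 0.056, 0.01]
ft_force: [-0.3, -0.4, 0.2]
grip_width: 0.75
t 2.38 pos [ 468.4 -313.    45.2] yaw 2.03 axis [ 0.006 -0.003 -1.   ] F [-0.3 -0.4  0.2] T [ 0.08  0.08 -0.01] grip 65.2
tool shift [-5.7 -4.3 17.6]
twist -0.001
```

```bash
python3 -m inch '[[0.5,-5,-4,15,0],[0.5,0,0,2,0],[0.5,0,0,0,0]]'; python3 go.py 0.4626 -0.309 0.0275 2.1;
```

```text
time: 2.75
position: [0.4641, -0.3099, 0.0291]
tool_rot: [3.136, 0.056, 0.014]
ft_force: [0.4, -1.0, -0.2]
grip_width: 0.75
t 2.75 pos [ 464.1 -309.9   29.1] yaw 2.03 axis [ 0.009 -0.005 -1.   ] F [ 0.4 -1.  -0.2] T [ 0.07  0.04 -0.  ] grip 65.3
tool shift [-1.5 -0.9  1.6]
twist -0.001
```

```bash
python3 -m inch '[[-1,-1.5,-1,1.5,0],[-1,0,0,0,0],[-1,0,0,0,0],[-1,0,0,0,0],[-1,0,0,0,0]]' 35; python3 go.py
```

```text
time: 3.38
position: [0.4639, -0.3133, 0.0307]
tool_rot: [3.128, 0.054, 0.02]
ft_force: [-2.6, -4.5, 6.9]
grip_width: 0.267
t 3.38 pos [ 463.9 -313.3   30.7] yaw 1.97 axis [ 0.013 -0.012 -1.   ] F [-2.6 -4.5  6.9] T [-0.91  0.51 -0.07] grip 23.2
```

```bash
python3 - <<'E'
from bench import ctrl
import cv2,numpy as np
s=ctrl.get_state();i=ctrl.get_image("side");j=ctrl.get_image("top")
a=cv2.resize(i["color"][100:240,210:350,::-1],None,fx=2.8,fy=2.8);b=cv2.resize(j["color"][150:290,300:440,::-1],None,fx=2.8,fy=2.8)
cv2.imwrite("pics/g3.png",cv2.hconcat([a,b]))
E
python3 go.py
```

```text
t 3.48 pos [ 464.1 -314.9   31.9] yaw 1.93 axis [ 0.013 -0.015 -1.   ] F [-5.3 -5.4 17.9] T [-1.09  1.08 -0.08] grip 15.2
```

View pics/g3.png

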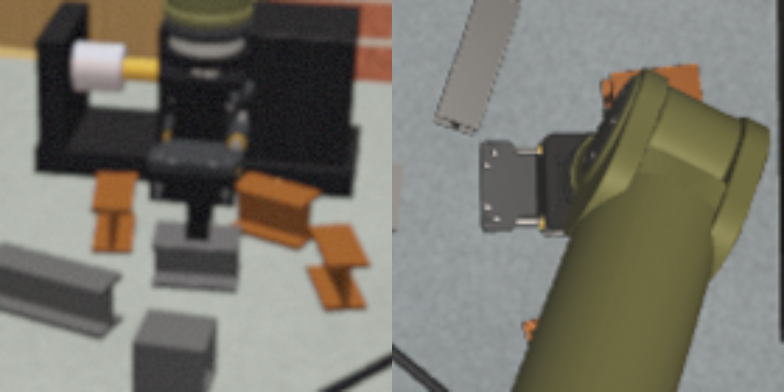

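```bash
python3 -m inch '[[-0.3,0,0,-25,0],[0.5,0,0,-40,0],[0.5,0,0,-40,0],[-0.1,0,0,0,0],[-0.1,0,0,0,0]]'; python3 go.py; python3 - <<'E'
from bench import ctrl
from h import *
i=ctrl.get_image("side");W=cloud(i);np.savez("side4.npz",**i)
s=ctrl.get_state();x,y,z=s['position'];print(s['position'],s['grip_width'])
m=(abs(W[...,0]-x)<.045)&(abs(W[...,1]-y)<.11)&(W[...,2]>.02)&(W[...,2]<z+.12)
for lo in np.arange(0.03,z+.12,.01):
    k=m&(W[...,2]>lo)&(W[...,2]<=lo+.01);p=W[k]
    if len(p):print(round(lo,3),len(p),np.round([p[:,0].min(),p[:,0].max(),p[:,1].min(),p[:,1].max()],3))
cv2.imwrite("pics/g4.png",cv2.resize(i["color"][60:220,190:370,::-1],None,fx=3.5,fy=3.5))
E
```

```text
time: 4.1
position: [0.4619, -0.3114, 0.1385]
tool_rot: [3.131, 0.052, 0.018]
ft_force: [0.0, 0.3, -0.1]
grip_width: 0.452
t 4.1 pos [ 461.9 -311.4  138.5] yaw 1.91 axis [ 0.012 -0.01  -1.   ] F [ 0.   0.3 -0.1] T [ 0.01  0.05 -0.02] grip 39.3
[ 0.46211847 -0.31145124  0.13857984] 0.45055691460692915
0.03 55 [ 0.424  0.502 -0.313 -0.301]
0.04 194 [ 0.419  0.503 -0.421 -0.286]
0.05 130 [ 0.417  0.5   -0.418 -0.286]
0.15 1 [ 0.453  0.453 -0.285 -0.285]
0.16 44 [ 0.447  0.469 -0.34  -0.277]
0.17 42 [ 0.447  0.47  -0.337 -0.276]
0.18 37 [ 0.448  0.467 -0.335 -0.276]
0.19 31 [ 0.448  0.467 -0.283 -0.276]
0.2 27 [ 0.448  0.467 -0.279 -0.272]
0.22 11 [ 0.421  0.464 -0.23  -0.222]
0.23 141 [ 0.418  0.493 -0.36  -0.216]
0.24 194 [ 0.419  0.497 -0.398 -0.217]
0.25 160 [ 0.419  0.497 -0.394 -0.213]
```

View pics/g4.png

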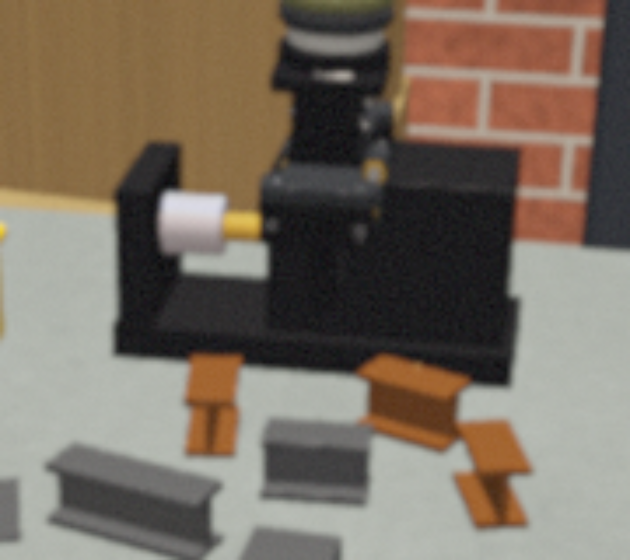

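The depth data put the fingertips and gripper body about 20 mm above the reported TCP. Contact with the 50 mm beam top at a reported z of 31 mm agrees. So I'll take true tip z as reported z + 20 mm. Next I'll check whether the beam shifted.

```bash
python3 - <<'E'
from h import *
for f in("side0","side4"):
    W=cloud(np.load(f+".npz"));p=W[176:206,262:300].reshape(-1,3);p=p[(p[:,2]>.045)&(p[:,2]<.058)&(p[:,1]>-.35)]
    print(f,len(p),np.median(p,0),rect(p[:,:2]))
E
python3 -m inch '[[0.5,0,0,20,0],[0.5,0,0,25,0],[0.5,0,0,25,0],[0.5,0,0,10,0],[0.5,0,0,0,0]]'; python3 go.py .4626 -.309 .008 2.1
```

```text
side0 271 [ 0.46296681 -0.30620012  0.04974675] (array([ 462.6, -309.7]), array([79.9, 48.3]), 1.7)
side4 266 [ 0.46088608 -0.30726023  0.04983607] (array([ 462.7, -310.9]), array([79.8, 51.6]), 1.7)
time: 4.78
position: [0.4603, -0.3096, 0.0511]
tool_rot: [3.137, 0.053, 0.008]
ft_force: [-0.2, 0.4, 0.1]
grip_width: 0.745
t 4.78 pos [ 460.3 -309.6   51.1] yaw 1.94 axis [ 0.005 -0.004 -1.   ] F [-0.2  0.4  0.1] T [ 0.05 -0.02  0.  ] grip 64.8
tool shift [ 2.1 -0.7 43.1]
twist -0.003
```

```bash
python3 -m inch '[[0.5,3,0,18,0],[0.5,0,0,18,0],[0.5,0,0,4,0],[0.5,0,0,0,0]]'; python3 go.py .4626 -.309 .008 2.1
```

```text
time: 5.28
position: [0.4646, -0.3101, 0.0094]
tool_rot: [3.136, 0.053, 0.011]
ft_force: [-0.6, 0.1, 0.1]
grip_width: 0.752
t 5.28 pos [ 464.6 -310.1    9.4] yaw 1.94 axis [ 0.007 -0.005 -1.   ] F [-0.6  0.1  0.1] T [ 0.04  0.01 -0.04] grip 65.4
tool shift [-2.  -1.2  1.4]
twist -0.003
```

```bash
python3 -m inch '[[-1,-1,-1,1,0],[-1,0,0,0,0],[-1,0,0,0,0],[-1,0,0,0,0]]' 35; python3 go.py
```

```text
time: 5.78
position: [0.4645, -0.3102, 0.0098]
tool_rot: [3.133, 0.053, 0.014]
ft_force: [0.2, -0.0, -0.9]
grip_width: 0.453
t 5.78 pos [ 464.5 -310.2    9.8] yaw 1.93 axis [ 0.009 -0.007 -1.   ] F [ 0.2 -0.  -0.9] T [ 0.   -0.    0.05] grip 39.4
```

```bash
python3 -m inch '[[-1,0,0,-20,0],[-1,0,0,-40,0],[-1,0,0,-40,0],[-1,0,-30,-15,0],[-1,0,-40,0,0]]' 35; python3 go.py .525 .149 .13 0
```

```text
time: 6.4
position: [0.4593, -0.2398, 0.1266]
tool_rot: [3.136, 0.043, 0.01]
ft_force: [0.8, 0.3, -1.0]
grip_width: 0.45
t 6.4 pos [ 459.3 -239.8  126.6] yaw 1.58 axis [ 0.007 -0.005 -1.   ] F [ 0.8  0.3 -1. ] T [ 0.12  0.01 -0.04] grip 39.2
tool shift [  76.4 -386.8   -4.9]
twist 0.028
```

```bash
python3 -m inch '[[-1,10,-45,0,0.01],[-1,10,-50,0,0.01],[-1,15,-50,0,0],[-1,15,-50,0,0],[-1,10,-50,0,0]]' 35; python3 go.py .525 .149 .13 0;  python3 -m inch '[[-1,10,-45,0,0],[-1,5,-45,0,0],[-1,5,-35,0,0],[-1,0,-15,0,0],[-1,0,0,0,0]]' 35; python3 go.py .525 .149 .1 0
```

```text
time: 7.02
position: [0.5161, 0.0118, 0.1259]
tool_rot: [3.135, 0.003, 0.012]
ft_force: [-0.2, 0.1, -1.1]
grip_width: 0.453
t 7.03 pos [516.1  11.8 125.9] yaw 0.09 axis [ 0.008 -0.007 -1.   ] F [-0.2  0.1 -1.1] T [-0.01 -0.01  0.  ] grip 39.4
tool shift [   9.2 -137.2   -5. ]
twist 0.002
time: 7.65
position: [0.534, 0.1609, 0.1245]
tool_rot: [3.136, 0.014, 0.009]
ft_force: [0.0, -0.6, -1.7]
grip_width: 0.453
t 7.65 pos [534.  160.9 124.5] yaw 0.51 axis [ 0.006 -0.006 -1.   ] F [ 0.  -0.6 -1.7] T [ 0.04 -0.02 -0.08] grip 39.4
tool shift [-9.3 11.7 24.5]
twist 0.009
```

```bash
python3 -m inch '[[-1,-9,11,15,0.01],[-1,0,0,20,0],[-1,0,0,0,0],[-1,0,0,0,0]]' 35; python3 go.py .525 .149 .085 0; python3 - <<'E'
from bench import ctrl
from h import *
i=ctrl.get_image("side");j=ctrl.get_image("top");np.savez("side5.npz",**i)
W=cloud(i);s=ctrl.get_state();x,y,z=s['position'];print(s['position'])
m=(abs(W[...,0]-x)<.07)&(abs(W[...,1]-y)<.06)
for lo in np.arange(.03,z+.05,.006):
    p=W[m&(W[...,2]>lo)&(W[...,2]<=lo+.006)]
    if len(p):print(round(lo,3),len(p),np.round([p[:,0].min(),p[:,0].max(),p[:,1].min(),p[:,1].max()],3))
a=cv2.resize(i["color"][170:350,110:310,::-1],None,fx=2,fy=2);b=cv2.resize(j["color"][110:290,110:310,::-1],None,fx=2,fy=2)
cv2.imwrite("pics/g5.png",cv2.hconcat([a,b]))
E
```

```text
time: 8.15
position: [0.526, 0.141, 0.0892]
tool_rot: [3.131, -0.016, 0.009]
ft_force: [0.5, 0.6, -1.5]
grip_width: 0.457
t 8.15 pos [526.  141.   89.2] yaw -0.58 axis [ 0.006 -0.011 -1.   ] F [ 0.5  0.6 -1.5] T [-0.01  0.02  0.  ] grip 39.8
tool shift [-1.1 -8.   4.1]
twist -0.01
[0.52598761 0.14151759 0.08926817]
0.03 364 [0.47  0.578 0.117 0.185]
0.036 613 [0.47  0.578 0.11  0.184]
0.042 29 [0.471 0.575 0.117 0.184]
0.078 74 [0.484 0.563 0.123 0.162]
0.084 356 [0.484 0.564 0.124 0.163]
0.09 79 [0.484 0.563 0.14  0.149]
0.096 83 [0.485 0.565 0.137 0.147]
0.102 77 [0.485 0.564 0.136 0.148]
0.108 48 [0.484 0.563 0.141 0.172]
0.114 40 [0.485 0.535 0.144 0.174]
0.12 84 [0.484 0.563 0.128 0.173]
0.126 253 [0.484 0.564 0.119 0.173]
0.132 65 [0.487 0.534 0.126 0.174]
0.138 2 [0.523 0.533 0.173 0.174]
```

View pics/g5.png

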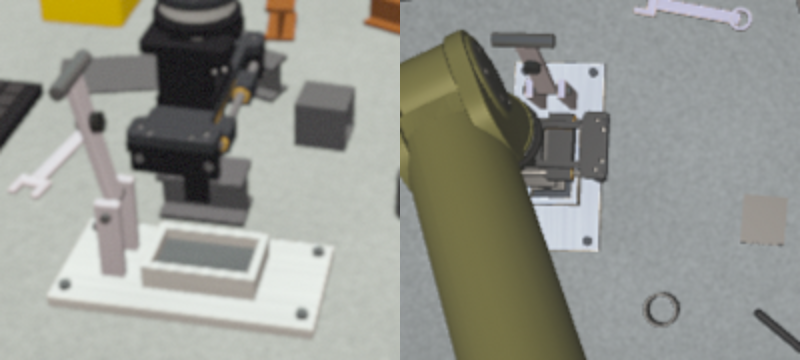

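```bash
python3 -m inch '[[-1,0,-7.5,10,-0.01],[-1,0,0,10,0],[-1,0,0,0,0]]' 35; python3 go.py .526 .149 .055 0
```

```text
time: 8.62
position: [0.5266, 0.1497, 0.0685]
tool_rot: [3.131, 0.003, 0.011]
ft_force: [-0.6, -1.0, -1.4]
grip_width: 0.451
t 8.62 pos [526.6 149.7  68.5] yaw 0.1 axis [ 0.007 -0.01  -1.   ] F [-0.6 -1.  -1.4] T [0.04 0.09 0.01] grip 39.3
tool shift [-0.7  0.6 13.5]
twist 0.002
```

```bash
python3 -m inch '[[-1,-0.5,0.5,8,0],[-1,0,0,8,0],[-1,0,0,4,0],[-1,0,0,0,0]]' 35; python3 go.py .526 .149 .038 0;  python3 -m inch '[[-1,0,0,3,0],[-1,0,0,3,0],[-1,0,0,1,0],[-1,0,0,0,0]]' 35; python3 go.py .526 .149 .03 0
```

```text
time: 9.12
position: [0.526, 0.149, 0.0468]
tool_rot: [3.131, 0.003, 0.01]
ft_force: [-0.3, 0.4, -1.3]
grip_width: 0.454
t 9.12 pos [526.  149.   46.8] yaw 0.11 axis [ 0.006 -0.01  -1.   ] F [-0.3  0.4 -1.3] T [ 0.04  0.04 -0.08] grip 39.5
tool shift [-0.1 -0.   8.8]
twist 0.002
time: 9.62
position: [0.5266, 0.149, 0.0398]
tool_rot: [3.132, 0.003, 0.012]
ft_force: [-0.8, 0.9, -0.3]
grip_width: 0.453
t 9.62 pos [526.6 149.   39.8] yaw 0.1 axis [ 0.007 -0.01  -1.   ] F [-0.8  0.9 -0.3] T [ 0.08  0.05 -0.01] grip 39.4
tool shift [-0.6 -0.1  9.8]
twist 0.002
```

```bash
python3 -m inch '[[-1,-0.5,0,3,0],[-1,0,0,2,0],[-1,0,0,0,0]]' 35; python3 go.py;  python3 -m inch '[[-1,0,0,3,0],[-1,0,0,2,0],[-1,0,0,0,0]]' 45; python3 go.py .526 .149 .03 0
```

```text
time: 10.0
position: [0.5267, 0.1491, 0.0357]
tool_rot: [3.131, 0.003, 0.014]
ft_force: [0.6, 0.9, -0.7]
grip_width: 0.452
t 10.0 pos [526.7 149.1  35.7] yaw 0.1 axis [ 0.009 -0.01  -1.   ] F [ 0.6  0.9 -0.7] T [ 0.02  0.15 -0.03] grip 39.4
time: 10.38
position: [0.5268, 0.1491, 0.0308]
tool_rot: [3.131, 0.003, 0.014]
ft_force: [-2.1, -0.5, 1.9]
grip_width: 0.447
t 10.38 pos [526.8 149.1  30.8] yaw 0.1 axis [ 0.009 -0.01  -1.   ] F [-2.1 -0.5  1.9] T [0.02 0.23 0.01] grip 38.9
tool shift [-0.8  0.1  0.8]
twist 0.002
```

```bash
cat > meas.py <<'E'
from bench import ctrl
from h import *
import sys
i=ctrl.get_image("side");W=cloud(i);x,y,z=ctrl.get_state()['position'];print(z)
c=(abs(W[...,0]-.524)<.036)&(W[...,1]>.12)&(W[...,1]<.18)
top=W[c&(W[...,2]>.058)&(W[...,2]<.09)&(abs(W[...,0]-.526)>.016)]
print("z hist",[(k,int(n)) for k,n in zip(range(58,90,2),np.histogram(top[:,2],np.arange(.058,.0901,.002))[0])])
t=top[top[:,2]>np.percentile(top[:,2],60)]
for lo,hi in((.488,.51),(.542,.56)):
    q=top[(top[:,0]>lo)&(top[:,0]<hi)];print("top z",np.round(np.percentile(q[:,2],[30,50,70,90]),4),len(q),"y",np.round([q[:,1].min(),q[:,1].max()],4))
r=W[(abs(W[...,0]-.524)<.05)&(abs(W[...,1]-.181)<.0025)&(W[...,2]>.034)&(W[...,2]<.045)];print("rim z",np.round(np.percentile(r[:,2],[50,80]),4))
cv2.imwrite("pics/"+sys.argv[1],cv2.resize(i["color"][200:340,120:300,::-1],None,fx=4,fy=4))
E
python3 meas.py g6.png
```

```text
0.030803456064564305
z hist [(58, 0), (60, 0), (62, 0), (64, 13), (66, 8), (68, 12), (70, 53), (72, 78), (74, 13), (76, 0), (78, 0), (80, 0), (82, 0), (84, 0), (86, 0), (88, 0)]
top z [0.0712 0.0722 0.0729 0.0738] 169 y [0.1318 0.1726]
top z [0.0649 0.0652 0.0657 0.0665] 8 y [0.1683 0.1713]
rim z [0.0385 0.0406]
```

View pics/g6.png

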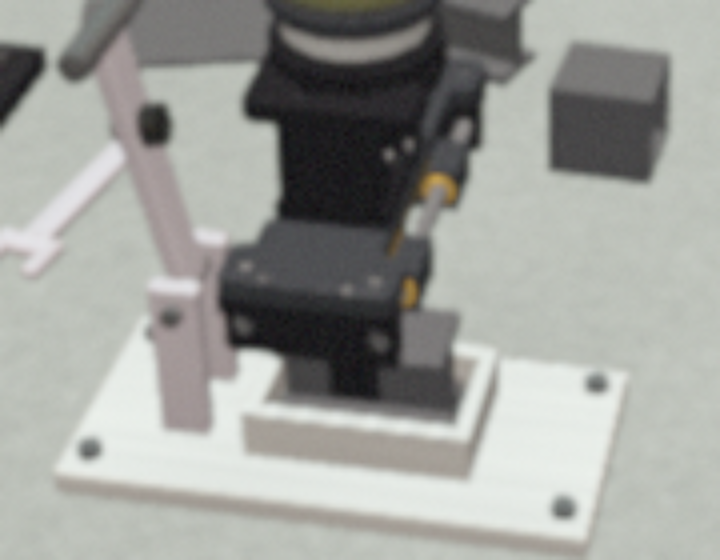

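```bash
for k in 1; do python3 -m inch '[[-1,-0.5,0,2,0],[-1,0,0,1,0],[-1,0,0,0,0]]' 45; python3 -m inch '[[-1,0,0,1.5,0],[-1,0,0,1,0],[-1,0,0,0,0]]' 45;done; python3 go.py .526 .149 .03 0
```

```text
time: 10.8
position: [0.5268, 0.1491, 0.0298]
tool_rot: [3.13, 0.002, 0.015]
ft_force: [-1.8, 0.1, 0.7]
grip_width: 0.449
time: 11.18
position: [0.5268, 0.1491, 0.0298]
tool_rot: [3.128, 0.002, 0.015]
ft_force: [-1.7, -0.9, 2.3]
grip_width: 0.452
t 11.18 pos [526.8 149.1  29.8] yaw 0.08 axis [ 0.01  -0.013 -1.   ] F [-1.7 -0.9  2.3] T [0.05 0.39 0.05] grip 39.3
tool shift [-0.8  0.1 -0.2]
twist 0.001
```

```bash
python3 -m inch '[[-1,-0.5,0,4,0]]' 50; python3 -m inch '[[-1,0,0,5,0]]';python3 -m inch '[[-1,0,0,6,0]]'; python3 go.py .526 .149 .03 0
```

```text
time: 11.3
position: [0.5273, 0.149, 0.0291]
tool_rot: [3.127, 0.002, 0.017]
ft_force: [-13.4, -6.6, 44.1]
grip_width: 0.451
time: 11.42
position: [0.5276, 0.149, 0.029]
tool_rot: [3.124, 0.001, 0.017]
ft_force: [-20.4, -7.3, 50.1]
grip_width: 0.45
time: 11.55
position: [0.5278, 0.1487, 0.0288]
tool_rot: [3.119, 0.0, 0.016]
ft_force: [-18.7, -8.8, 46.5]
grip_width: 0.452
t 11.55 pos [527.8 148.7  28.8] yaw 0.01 axis [ 0.01  -0.022 -1.   ] F [-18.7  -8.8  46.5] T [-1.82  4.15 -0.21] grip 39.4
tool shift [-1.8 -0.3 -1.2]
twist 0.0
```

```bash
python3 -m inch '[[-1,0,0,0,0],[-1,0,0,0,0],[-1,0,0,0,0]]'; python3 go.py; python3 -m inch '[[-0.05,0,0,0,0],[0.15,0,0,0,0],[0.15,0,0,0,0]]'; python3 go.py
```

```text
time: 11.92
position: [0.5287, 0.1489, 0.0295]
tool_rot: [3.119, 0.0, 0.02]
ft_force: [-0.8, 0.5, 3.0]
grip_width: 0.449
t 11.93 pos [528.7 148.9  29.5] yaw 0.02 axis [ 0.013 -0.022 -1.   ] F [-0.8  0.5  3. ] T [ 0.04  0.3  -0.01] grip 39.0
time: 12.3
position: [0.5281, 0.1483, 0.028]
tool_rot: [3.12, -0.0, 0.017]
ft_force: [0.4, 0.8, 0.6]
grip_width: 0.559
t 12.3 pos [528.1 148.3  28. ] yaw -0.01 axis [ 0.011 -0.022 -1.   ] F [0.4 0.8 0.6] T [ 0.09  0.04 -0.03] grip 48.6
```

```bash
python3 -m inch '[[0.2,0,0,-20,0],[0.2,0,0,-30,0],[0.2,0,0,-40,0],[-1,-40,30,-30,0],[-1,-40,50,0,0]]'; python3 -m inch '[[-1,0,60,0,0],[-1,0,40,0,0]]'; python3 - <<'E'
from bench import ctrl
from h import *
i=ctrl.get_image("side");j=ctrl.get_image("top");np.savez("s7.npz",**i);np.savez("t7.npz",**j)
for n,c in(("side",i),("top",j)):
    W=cloud(c);m=(abs(W[...,0]-.524)<.045)&(abs(W[...,1]-.15)<.025)&(W[...,2]>.058)&(W[...,2]<.09);p=W[m]
    print(n,len(p),rect(p[:,:2]),np.median(p[:,2]))
    A=np.c_[p[:,:2]-[.524,.15],np.ones(len(p))];k=abs(p[:,2]-np.median(p[:,2]))<.004;print("plane",np.linalg.lstsq(A[k],p[k,2],rcond=None)[0])
    b=W[(abs(W[...,0]-.46)<.02)&(abs(W[...,1]-.15)<.04)];print("plate z",np.nanmedian(b[:,2]))
    r=W[(abs(W[...,0]-.524)<.05)&(abs(abs(W[...,1]-.15)-.030)<.002)&(W[...,2]<.05)];print("rim z",np.percentile(r[:,2],[50,75]))
a=cv2.resize(i["color"][170:350,110:310,::-1],None,fx=2,fy=2);b=cv2.resize(j["color"][110:290,110:310,::-1],None,fx=2,fy=2)
cv2.imwrite("pics/g7.png",cv2.hconcat([a,b]))
E
python3 go.py
```

```text
time: 12.92
position: [0.4481, 0.0754, 0.1572]
tool_rot: [3.125, 0.015, 0.023]
ft_force: [0.2, -1.1, 0.3]
grip_width: 0.458
time: 13.18
position: [0.4478, -0.0269, 0.1631]
tool_rot: [3.121, 0.019, 0.034]
ft_force: [0.3, 0.1, 0.5]
grip_width: 0.227
side 694 (array([526.3, 149.1]), array([80.3, 45. ]), -0.5) 0.06985706826898137
plane [ 0.00267769 -0.01685638  0.0698485 ]
plate z 0.014935731434174392
rim z [0.02847588 0.03643889]
top 509 (array([526.7, 150.6]), array([79.3, 41.1]), -0.4) 0.0694918717356481
plane [ 0.00161421 -0.00358318  0.06952601]
plate z 0.01483594658814273
rim z [0.03908894 0.04069969]
t 13.28 pos [447.8 -29.2 162.7] yaw 0.38 axis [ 0.02  -0.021 -1.   ] F [ 0.4  0.1 -0.3] T [0.05 0.09 0.06] grip 12.0
```

View pics/g7.png

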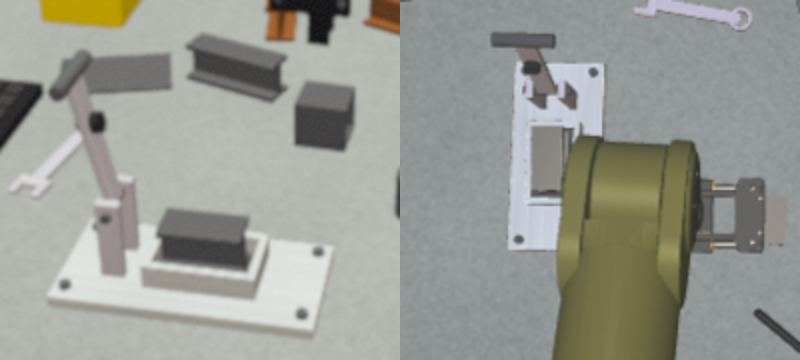

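The beam sits level, with its top at 69.5–69.9 mm against the expected 70, so it is seated and free. Next I'll take the shut fingers to the clamp's far side.

```bash
python3 -m inch '[[-1,0,0,-50,0],[-1,30,0,-45,0],[-1,50,0,0,0],[-1,55,0,0,0],[-1,50,0,0,0]]' 30; python3 go.py .68 .149 .245 0
```

```text
time: 13.9
position: [0.6347, -0.0212, 0.2737]
tool_rot: [3.119, 0.012, 0.049]
ft_force: [-0.2, 0.6, 0.9]
grip_width: 0.006
t 13.9 pos [634.7 -21.2 273.7] yaw 0.46 axis [ 0.031 -0.023 -0.999] F [-0.2  0.6  0.9] T [ 0.05 -0.01 -0.02] grip 0.5
tool shift [  45.7 -170.5   26.3]
twist 0.008
```

```bash
python3 -m inch '[[-1,40,0,0,0],[-1,10,-20,0,0]]'; python3 go.py .68 .149 .245 0
```

```text
time: 14.15
position: [0.6885, -0.0003, 0.2757]
tool_rot: [3.122, 0.009, 0.051]
ft_force: [0.8, -0.9, 0.1]
grip_width: 0.007
t 14.15 pos [ 6.885e+02 -3.000e-01  2.757e+02] yaw 0.36 axis [ 0.033 -0.019 -0.999] F [ 0.8 -0.9  0.1] T [ 0.07  0.07 -0.01] grip 0.6
tool shift [  -8.5 -149.9   27.5]
twist 0.006
```

```bash
python3 -m inch '[[-1,0,-50,0,0],[-1,0,-50,0,0],[-1,0,-35,0,0],[-1,0,-5,0,0],[-1,0,0,0,0]]'; python3 go.py .68 .149 .185 0
```

```text
time: 14.78
position: [0.6876, 0.1507, 0.2774]
tool_rot: [3.13, 0.018, 0.054]
ft_force: [0.6, -1.1, -0.9]
grip_width: 0.005
t 14.78 pos [687.6 150.7 277.4] yaw 0.68 axis [ 0.035 -0.011 -0.999] F [ 0.6 -1.1 -0.9] T [-0.02  0.08 -0.01] grip 0.4
tool shift [-10.8   0.6  92.1]
twist 0.012
```

```bash
python3 -m inch '[[-1,0,0,35,0],[-1,0,0,35,0],[-1,0,0,20,0],[-1,0,0,0,0]]'; python3 go.py .68 .149 .185 0; python3 - <<'E'
from bench import ctrl
from h import *
i=ctrl.get_image("side")
cv2.imwrite("pics/g8.png",cv2.resize(i["color"][140:330,90:290,::-1],None,fx=3,fy=3))
E
```

```text
time: 15.28
position: [0.6933, 0.1425, 0.1884]
tool_rot: [3.128, 0.004, 0.061]
ft_force: [-0.3, 0.4, 0.4]
grip_width: 0.007
t 15.28 pos [693.3 142.5 188.4] yaw 0.17 axis [ 0.039 -0.013 -0.999] F [-0.3  0.4  0.4] T [ 0.02  0.1  -0.01] grip 0.6
tool shift [-13.4  -6.6   2.8]
twist 0.003
```

View pics/g8.png

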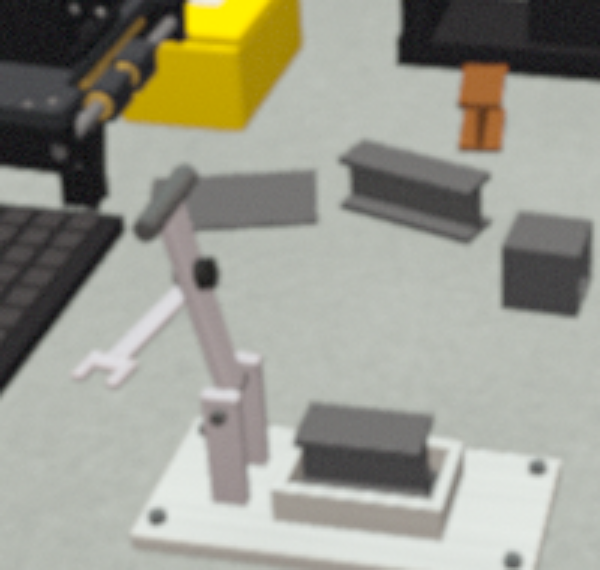

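```bash
python3 -m inch '[[-1,-15,-6,2,0],[-1,-20,0,0,0],[-1,-15,0,0,0],[-1,-15,0,0,0]]' 50; python3 go.py .619 .149 .19 0
```

```text
time: 15.82
position: [0.6345, 0.1484, 0.1935]
tool_rot: [3.131, -0.002, 0.09]
ft_force: [2.2, -0.5, 1.1]
grip_width: 0.006
t 15.82 pos [634.5 148.4 193.5] yaw -0.06 axis [ 0.058 -0.01  -0.998] F [ 2.2 -0.5  1.1] T [ 0.07 -0.37 -0.  ] grip 0.5
tool shift [-15.7  -0.6   2.6]
twist -0.001
```

```bash
python3 -m inch '[[-1,-20,0,4,0],[-1,-20,0,4,0],[-1,-18,0,5,0]]'; python3 go.py .5785 .149 .184 0; python3 -m inch '[[-1,-18,0,8,0],[-1,-18,0,10,0]]'; python3 go.py .541 .149 .168 0
```

```text
time: 16.2
position: [0.5794, 0.1489, 0.1825]
tool_rot: [3.132, -0.004, 0.109]
ft_force: [1.9, 0.3, -2.0]
grip_width: 0.007
t 16.2 pos [579.4 148.9 182.5] yaw -0.13 axis [ 0.069 -0.008 -0.998] F [ 1.9  0.3 -2. ] T [ 0.03 -0.51 -0.01] grip 0.6
tool shift [-0.8 -0.1 -1.6]
twist -0.002
time: 16.45
position: [0.5455, 0.1491, 0.1647]
tool_rot: [3.132, -0.005, 0.119]
ft_force: [2.7, 0.0, 0.8]
grip_width: 0.004
t 16.45 pos [545.5 149.1 164.7] yaw -0.16 axis [ 0.076 -0.008 -0.997] F [2.7 0.  0.8] T [ 0.03 -0.23  0.05] grip 0.4
tool shift [-4.3  0.1 -3.7]
twist -0.003
```

```bash
python3 -m inch '[[-1,-19,0,8,0],[-1,-18,0,12,0]]'; python3 go.py .505 .149 .135 0; python3 -m inch '[[-1,-10,0,14,0],[-1,-9,0,14,0]]'; python3 go.py .487 .149 .1095 0
```

```text
time: 16.7
position: [0.5112, 0.1495, 0.1439]
tool_rot: [3.132, -0.005, 0.13]
ft_force: [1.4, 0.3, 1.2]
grip_width: 0.002
t 16.7 pos [511.2 149.5 143.9] yaw -0.17 axis [ 0.083 -0.007 -0.997] F [1.4 0.3 1.2] T [ 0.08 -0.11 -0.05] grip 0.1
tool shift [-6.9  0.4  8.4]
twist -0.003
time: 16.95
position: [0.4942, 0.1496, 0.1149]
tool_rot: [3.131, -0.005, 0.134]
ft_force: [1.3, 0.3, 1.0]
grip_width: 0.002
t 16.95 pos [494.2 149.6 114.9] yaw -0.16 axis [ 0.086 -0.008 -0.996] F [1.3 0.3 1. ] T [ 0.07 -0.06 -0.01] grip 0.2
tool shift [-7.6  0.5  4.8]
twist -0.003
```

```bash
python3 -m inch '[[-1,-11,0,12,0],[-1,-7,0,12,0],[-1,-3,0,6,0]]'; python3 go.py .476 .149 .073 0
```

```text
time: 17.32
position: [0.4746, 0.1496, 0.0806]
tool_rot: [3.131, -0.005, 0.134]
ft_force: [0.8, -0.9, 0.8]
grip_width: 0.008
t 17.32 pos [474.6 149.6  80.6] yaw -0.15 axis [ 0.085 -0.007 -0.996] F [ 0.8 -0.9  0.8] T [ 0.04 -0.05 -0.01] grip 0.7
tool shift [0.8 0.5 7.7]
twist -0.003
```

```bash
python3 -m inch '[[-1,0,0,3,0],[-1,0,0,3,0]]'; python3 -m inch '[[-1,0,0,3,0],[-1,0,0,3,0]]'; python3 go.py .476 .149 .073 0; python3 - <<'E'
from bench import ctrl
from h import *
i=ctrl.get_image("side");W=cloud(i)
p=W[(W[...,0]>.455)&(W[...,0]<.485)&(W[...,1]>.165)&(W[...,1]<.19)&(W[...,2]>.06)&(W[...,2]<.14)];print("handle",len(p),p.max(0),np.percentile(p,[50,90],axis=0))
cv2.imwrite("pics/g9.png",cv2.resize(i["color"][150:340,110:310,::-1],None,fx=3,fy=3))
E
```

```text
time: 17.58
position: [0.4744, 0.1496, 0.0738]
tool_rot: [3.132, -0.004, 0.131]
ft_force: [-0.6, 0.5, 1.2]
grip_width: 0.008
time: 17.82
position: [0.475, 0.1497, 0.0704]
tool_rot: [3.13, -0.005, 0.129]
ft_force: [-16.9, -4.1, 36.1]
grip_width: 0.006
t 17.82 pos [475.  149.7  70.4] yaw -0.16 axis [ 0.082 -0.009 -0.997] F [-16.9  -4.1  36.1] T [-0.95  3.11 -0.11] grip 0.5
tool shift [ 1.2  0.7 -2.5]
twist -0.003
handle 96 [0.48171987 0.18601696 0.0944101 ] [[0.47368791 0.17992119 0.08939393]
 [0.48008115 0.18300468 0.09272866]]
```

View pics/g9.png

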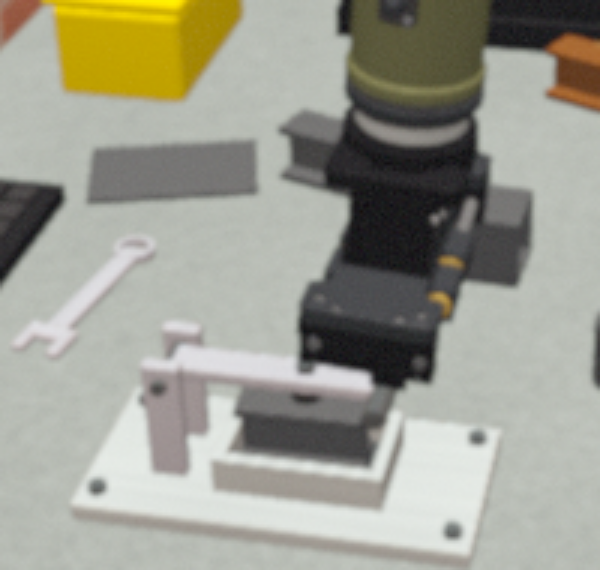

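The bar lies level over the seated beam, and the handle top is at about 93 mm, as expected when closed. Backing off upward.

```bash
python3 -m inch '[[-1,0,0,0,0],[-1,0,0,-15,0],[-1,0,0,-40,0],[-1,-10,0,-50,0],[-1,0,50,0,0]]'; python3 -m inch '[[-1,0,60,0,0],[-1,0,60,0,0],[-1,0,40,0,0],[-1,0,0,0,0],[-1,0,0,0,0]]'; python3 - <<'E'
from bench import ctrl
from h import *
i=ctrl.get_image("side");j=ctrl.get_image("top")
for n,c in(("side",i),("top",j)):
    W=cloud(c)
    def q(x0,x1,y0,y1,z0,z1):
        p=W[(W[...,0]>x0)&(W[...,0]<x1)&(W[...,1]>y0)&(W[...,1]<y1)&(W[...,2]>z0)&(W[...,2]<z1)];return p
    p=q(.455,.49,.11,.19,.06,.12);print(n,"handle",len(p),p.mean(0) if len(p) else 0,p[:,2].max())
    for x0,x1 in((.5,.52),(.56,.58)):
        p=q(x0,x1,.14,.16,.08,.12);print(" bar z",len(p),np.median(p[:,2]) if len(p) else None)
    p=q(.484,.57,.12,.18,.062,.078);print(" beam top",len(p),np.median(p[:,2]),rect(p[:,:2]))
cv2.imwrite("pics/g10.png",cv2.hconcat([cv2.resize(c["color"][v:v+180,110:310,::-1],None,fx=2,fy=2) for c,v in((i,170),(j,110))]))
E
python3 go.py
```

```text
time: 18.5
position: [0.4574, 0.1045, 0.1821]
tool_rot: [3.132, 0.008, 0.135]
ft_force: [1.8, -0.7, -0.4]
grip_width: 0.003
time: 19.12
position: [0.4606, -0.0631, 0.1894]
tool_rot: [3.129, 0.003, 0.154]
ft_force: [-0.2, 0.5, -0.5]
grip_width: 0.003
side handle 312 [0.47618292 0.15439242 0.08875436] 0.09546626313993904
 bar z 104 0.08963615822079629
 bar z 100 0.08941920886841401
 beam top 447 0.06978509038170376 (array([526.7, 157. ]), array([80.6, 28.3]), 0.6)
top handle 222 [0.47610324 0.14761247 0.08967719] 0.0990772999874808
 bar z 68 0.08977782758676289
 bar z 68 0.08972393940285897
 beam top 187 0.06932839876748094 (array([526.6, 150.7]), array([78.6, 40.8]), 0.5)
t 19.23 pos [460.6 -62.8 189.2] yaw 0.2 axis [ 0.098 -0.009 -0.995] F [-0.4  0.5 -0.3] T [ 0.09  0.13 -0.02] grip 0.8
```

View pics/g10.png

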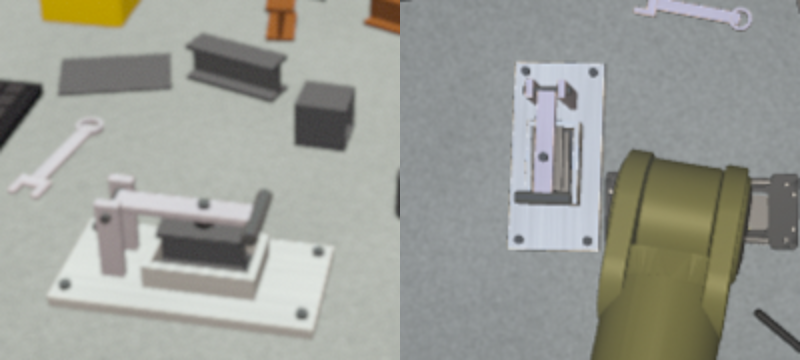

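The clamp bar is level (89.6/89.4 mm at two points) and the beam top is at 69.3–69.8 mm. The robot is clear of everything.

```bash
python3 -c "
from bench import ctrl
print(ctrl.close_job())"
```

```text
the job is handed in; nothing more can be done
None
```

I set the short beam into the nest flange down and pressed it to the hard stop. I then let it go, swung the clamp shut with closed fingers, and backed away. The job was handed in at about 19 s.

**Last checks:**
- **Beam:** its top is level at 69.3–69.8 mm, against 70 mm when fully seated. It sits within about 3 mm of the nest's centre and about 0.5° of its direction.
- **Clamp:** the bar is level to about 0.2 mm over 60 mm. The handle top measured 93–94 mm while held shut, against 93 mm expected. The clamp stayed closed when released, and nothing is touching the fixture.

**What went wrong or disagreed:**
- **First grasp missed:** the reported tool height reads about 20 mm below the true fingertips. The fingers closed on top of the beam and pressed it with about 18 N. I found the offset from depth data, allowed for it and grasped again. The beam had moved by no more than about 1 mm.
- **Pad push not felt:** I saw no clear 6 N step in the force readings as the pad gave way, only the hard stop (peak about 50 N). That the beam is fully down rests on that stop and the measured heights.
- **Force at the clamp stop:** the fingertips pressed the handle with about 36 N at the end, or about 40 N counting the sideways force.
- **Tool tilt:** the tool had tilted about 5° by the end of the clamp swing, with no visible effect.

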